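# Flip the job flag of the finished sprocket

## Task

The toothed sprocket on the bicycle bench is finished: with the fingertips, tip the hinged flag beside its dish over its pivot until it lies fully down on its other side with the two-bar face up. Push it over smoothly without flicking, gripping or forcing it, then draw back. Leave the other flag, the parts in the dishes and everything else on the bench as they are.

Things in the scene. Friction and masses are not known exactly. Their poses are not given: they have to be found in the camera images.
- station_a: fixed steel base plate 90 x 186 x 6 mm carrying a flag stand and, on its -y side, an open dish (88 x 86 mm, rim 26 mm high, middle 96 mm from the origin) holding the sprocket. Origin on the bench under the middle of the flag's pivot; +x points to the robot's right (world -y, turned from 0.1 rad away from the robot to 0.5 rad towards it), +y away from the robot along the pivot
- flag_a (a joint): angle (rad) of the flag of station_a, the one to flip, an aluminium plate. 0 = level on the robot's left (-x of its station), round disc face up; 1.57 = upright; 3.14 = level on the right (+x) against its stop, two-bar face up. Starts at 0.1 to 0.35. Stiff hinge: it stays where it is left and turns with about 1 N at its free edge
- flag_a_pivot (a point): middle of the pivot axis of flag_a, 90 mm above the bench; its axes are those of station_a. Two steel cheeks (5 mm thick, 81 mm apart, tops 95 mm above the bench) carry it; cheeks and rest pins lie within 25 mm of the axis
- flag_a_edge (a point): middle of the free edge of flag_a, 85 mm from the pivot, half-way through the plate; moves with the flag. The plate is 70 mm wide along the pivot and 5 mm thick; the space under the edge is open down to the base plate and, past it, the bench
- sprocket: loose toothed steel sprocket, 66 mm across and 17 mm high with its hub, lying in the dish of station_a; origin at the centre of its underside
- station_b: fixed steel base plate 90 x 186 x 6 mm carrying a flag stand and, on its -y side, an open dish (88 x 86 mm, rim 26 mm high, middle 96 mm from the origin) holding the pedal. Origin on the bench under the middle of the flag's pivot; +x points to the robot's right (world -y, turned from 0.1 rad away from the robot to 0.5 rad towards it), +y away from the robot along the pivot
- flag_b (a joint): angle (rad) of the flag of station_b, to be left alone, an aluminium plate. 0 = level on the robot's left (-x of its station), round disc face up; 1.57 = upright; 3.14 = level on the right (+x) against its stop, two-bar face up. Starts at 0.1 to 0.35. Stiff hinge: it stays where it is left and turns with about 1 N at its free edge
- flag_b_edge (a point): middle of the free edge of flag_b, 85 mm from its pivot
- pedal: loose black bicycle pedal 50 x 36 x 22 mm with a stub of spindle, lying in the dish of station_b; origin at the centre of its underside
- jar: small clear parts jar with a steel cap, 40 mm across, 45 mm high, standing between the stations; origin at the centre of its underside
- tape: roll of blue tape lying flat, 64 mm across, 19 mm high, in front of the robot; origin at the centre of its underside
- bottle: green bottle, 64 mm across, 190 mm high, at the right; origin at the centre of its underside
- cup: white paper cup, 72 mm across, 85 mm high, at the far right; origin at the centre of its underside
- screwdriver: screwdriver with a green handle lying on the bench at the right
- wrench: steel wrench lying on the bench at the left
Things that resemble listed ones, but are neither listed nor needed, are in the scene too. Leave any green, red or turquoise look-alike of the sprocket alone.

How it is judged:
By the outcome, as a careful person would: the job done as asked, in the order asked, and still so for the second after the job is handed in, with the robot touching nothing.
It also fails if it takes over 38 s, if anything falls off the work surface, if the arm or the gripper's body presses on something with over 40 N, if the wrist force passes 120 N, or if a joint passes its speed limit or range.

## Robot

A 6-joint arm with a two-finger parallel gripper is mounted at the origin on the work surface. World frame = base frame: x ahead of the robot, y to its left, z up, the work surface at z = 0. Lengths are in m, angles in rad, forces in N, time in s.
With the tool pointing down it reaches from about 0.3 to 0.825 m from the base axis. Payload 5.4 kg.
Tool frame: the origin (TCP) lies at the very end of the fingers, on their centre line; the grasp point (between the pads) lies behind it (arm.hold_point_z is the z of the grasp point in the tool frame, in m); z points along the fingers, y is the line along which they close (so a half turn about z gives the same grasp; the last joint's range is limited). The gripper opens to 92 mm and grips with 3 to 60 N. Pads are 20 mm wide; open, the fingers measure 128 mm over their backs; the gripper's body (75 mm by 189 mm) begins 69 mm behind the grasp point.
Start: joints at [1.087, 0.158, 1.597, -0, 1.386, -0.21], TCP at [0.155, 0.554, 0.193] pointing down, gripper open.
Joint ranges: [-2.91, 2.91], [-0.94, 2.29], [0.18, 2.7], [-1.29, 4.43], [0.17, 2.64], [-3, 3]. Speed limits (rad/s): [2.57, 2.57, 3.14, 3.14, 3.14, 3.14].

## Interface

Orientations are given as a rotation vector (axis times angle).
In Python, from rig import arm, imaging, finder gives the robot as it stands.
- The arm moves only by the shell command python3 -m jog 'ROWS' [OPENING] [FORCE]. ROWS is JSON, one flat list of numbers, 4 for each row, row after row: the shift along the world's x, y, z in cm, then the turn about the world's z in degrees. A call has 1 to 12 rows; each row is the pose to reach, as a shift and turn from the pose commanded when the call began; what a row does not reach only later rows make up. A row lasts 1/12 s, in which the tool goes at most 41.7 mm and 7.16 degrees, less where a joint would pass 70% of its speed; a pose out of reach is approached as far as the arm can. A call with a gripper value outside its range is refused whole. OPENING is the opening in per cent of the stroke, from 0 (shut) to 100 (fully open), set as the call begins (- or left out, the last holds). The fingers move at their own pace and stop on an object; FORCE is the grip in N (left out, the last holds). Time passes only in rows, so rows that repeat a pose let the fingers close. It gives the time, the measured TCP pose, the force, the opening and the grip force at its end, in the units of the state.
- arm.get_state(): the state, without advancing time (a new reading comes with each control period).
- imaging.read_camera(name): name is "scene" or "top"; returns the picture (480x640x3 uint8, red, green, blue); there is no depth.
- imaging.camera_model(name): a dict with "K" (3x3 intrinsics, pixels), "world_to_cam" (4x4, takes a point from world to camera coordinates). Camera axes: x right, y down, z forward; pixel columns grow to the right and rows downward; lengths in m; the calibration is good to about 2 mm. A picture is of the moment at which its call begins. camera_model takes no time and is no camera call.
- arm.close_job(): hands the job in; it is judged then, once.
Trained networks look in the newest picture that a camera, given by its name, has taken for a name from the list of things; names that differ only in an ending like _2 or _b are one class to them, and where a whole thing is asked for, a point or a joint stands for the part that bears it (a point fixed in the world has none). Each returns a list of dicts, best first, with "confidence" (0 to 1); they miss things now and then, are a little off and sometimes report something else, mostly with a low value. They report only what shows in the picture. A call takes as long as a camera call. They do not tell look-alikes from the thing itself.
- finder.find_in(camera, label): "xy" ([column, row] in pixels, amid what is visible of it).
- finder.mark_of(camera, label): "xy" ([column, row] in pixels: a listed point, or the origin of a listed thing).
The state is a dict: "clock": time; "q": joint angles; "qd": joint speeds; "joint_torque": joint torques, N m; "eef_pos": TCP position; "eef_rot": TCP orientation; "ft_force": force on the tool from outside, world axes, zero at the start; "moment": the same for the moment, N m; "grip_width": finger opening in m; "grasp_force": force on a finger pad.
Only numpy, scipy, OpenCV 4.12 (cv2) and the standard library are available. Lean on these libraries where they do the work, as an engineer would, in place of code of your own. Each camera call takes 0.05 s, during which the arm holds its last target. There are 200 camera calls.

## Working session

There is one attempt and no reset: what is moved stays moved. The work goes in short steps, Python scripts to look and compute and a shell command to move; the robot and the scene stay as the last step left them, time stands still between calls to the robot, and variables do not carry over. Pictures are saved under pics/ and viewed, at most 12 in all, crops included, and the job is handed in when it is done.

```bash
mkdir -p pics
python3 - <<'E'
from rig import arm, imaging, finder
import cv2
for c in("scene","top"):
    im=imaging.read_camera(c); cv2.imwrite(f"pics/{c}0.png",im[:,:,::-1])
    for l in("flag_a_pivot","flag_a_edge","sprocket","pedal","station_a"):
        print(c,l,[(r["xy"],round(r["confidence"],2)) for r in finder.mark_of(c,l)])
s=arm.get_state();print(s["clock"],s["eef_pos"],s["eef_rot"],arm.hold_point_z)
E
```

```text
scene flag_a_pivot [([240.4, 209.4], 0.87)]
scene flag_a_edge [([252.9, 232.5], 0.78)]
scene sprocket [([286.8, 172.5], 0.89), ([315.6, 192.8], 0.73), ([279.6, 215.2], 0.55), ([523.2, 333.5], 0.37)]
scene pedal [([405.4, 324.5], 0.9)]
scene station_a [([242.9, 229.7], 0.91), ([362.8, 337.4], 0.67)]
top flag_a_pivot [([399.2, 204.3], 0.87)]
top flag_a_edge [([364.3, 195.6], 0.94)]
top sprocket [([384.9, 250.6], 0.83), ([379.8, 298.8], 0.8), ([425.2, 295.2], 0.63), ([454.6, 254.4], 0.59)]
top pedal [([209.9, 245.3], 0.58)]
top station_a [([395.4, 213.2], 0.74), ([232.4, 208.7], 0.72)]
0.6 [0.15547813 0.55354918 0.19279505] [-4.28719265e-01 -3.11217453e+00  6.43122151e-05] -0.0187
```

View pics/scene0.png

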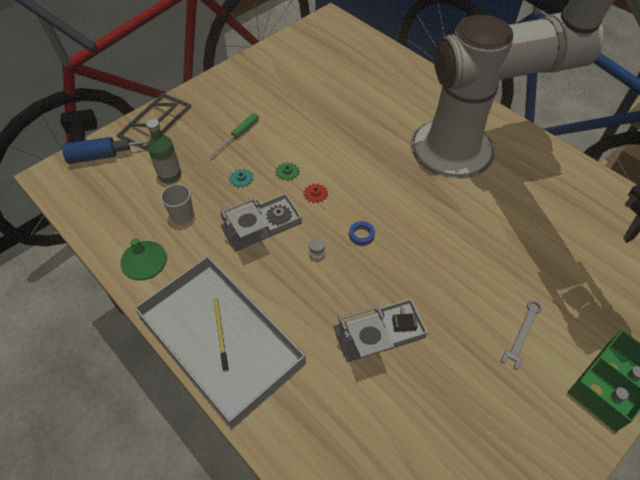

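View pics/top0.png

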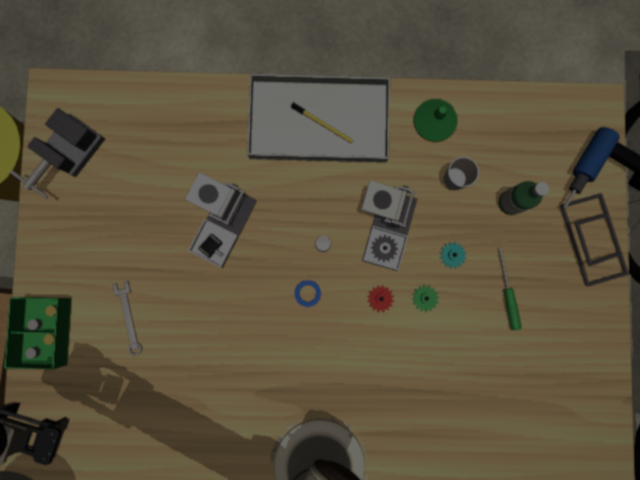

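The grey sprocket is at top (385,248) and scene (279,214), so station_a is the right-hand stand. Its flag lies to the left with the disc up, and the jar is at top (322,243). Next I triangulate.

```bash
cat > h.py <<'E'
from rig import arm, imaging, finder
import numpy as np, cv2
def P(c):
    m=imaging.camera_model(c); return np.array(m["K"])@np.array(m["world_to_cam"])[:3]
PS,PT=P("scene"),P("top")
def tri(s,t):
    X=cv2.triangulatePoints(PS,PT,np.array(s,float).reshape(2,1),np.array(t,float).reshape(2,1)); return (X[:3]/X[3]).ravel()
def onz(Pm,uv,z):
    A=Pm[:,:2]; M=np.column_stack([A[:,0],A[:,1],-np.array([uv[0],uv[1],1.])]); 
    return np.linalg.solve(M,-(Pm[:,2]*z+Pm[:,3]))[:2]
def proj(Pm,X):
    p=Pm@np.append(X,1); return p[:2]/p[2]
E
python3 - <<'E'
from h import *
np.set_printoptions(precision=4,suppress=True)
print("piv",tri((240.4,209.4),(399.2,204.3)),onz(PT,(399.2,204.3),.09),onz(PS,(240.4,209.4),.09))
print("edge",tri((252.9,232.5),(364.3,195.6)))
print("spr",tri((279.6,215.2),(384.9,250.6)),onz(PT,(384.9,250.6),.008),onz(PS,(279.6,215.2),.008))
print("stat",onz(PT,(395.4,213.2),0),onz(PS,(242.9,229.7),0))
print("camT",-np.linalg.inv(PT[:,:3])@PT[:,3])
print("jar",onz(PT,(322,243),.045))
for c in ("scene","top"):
    im=imaging.read_camera(c); u,v=(245,215) if c=="scene" else (390,220)
    cv2.imwrite(f"pics/{c}1.png",cv2.resize(im[v-50:v+50,u-66:u+67,::-1],None,fx=6,fy=6,interpolation=cv2.INTER_CUBIC)[:600,:798])
E
python3 -c "
import cv2,numpy as np
a=cv2.imread('pics/scene1.png');b=cv2.imread('pics/top1.png')
cv2.imwrite('pics/both.png',cv2.resize(np.hstack([a,b]),(800,300)))"
```

```text
piv [ 0.6107 -0.1699  0.0945] [ 0.6118 -0.171 ] [ 0.6086 -0.1726]
edge [ 0.631  -0.0921  0.0984]
spr [ 0.5112 -0.1507  0.0008] [ 0.5105 -0.1496] [ 0.5148 -0.1465]
stat [ 0.604  -0.1754] [ 0.6083 -0.1801]
camT [0.4163 0.0114 1.3025]
jar [0.5224 0.0041]
```

View pics/top1.png

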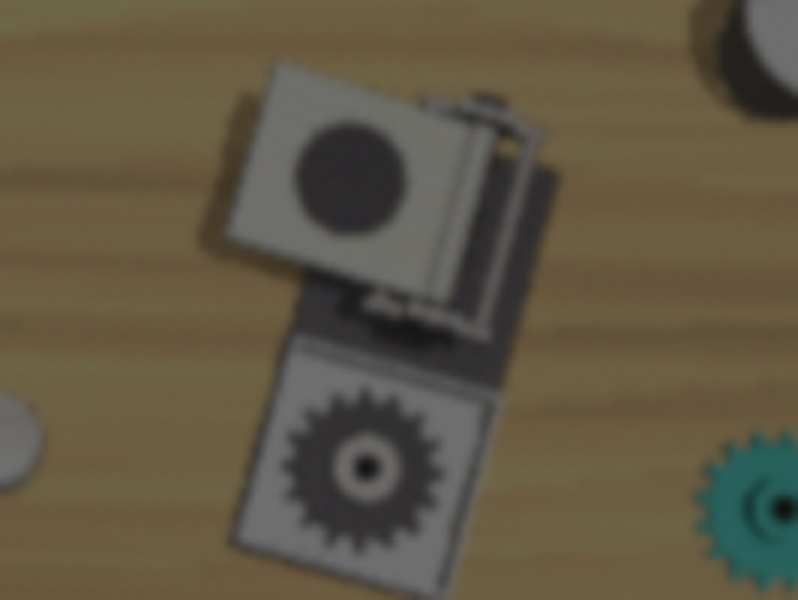

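The crop shows the flag's free-edge corners at about top (370,180) and (362,209.5), with the plate leaning left. I fit the station pose and flag angle to those.

```bash
cat > fit.py <<'E'
from h import *
from scipy.optimize import least_squares
def model(p):
    x,y,th,ph=p; ys=np.array([np.cos(th),-np.sin(th),0]); xs=np.array([-np.sin(th),-np.cos(th),0]); z=np.array([0,0,1.])
    piv=np.array([x,y,.09]); d=-np.cos(ph)*xs+np.sin(ph)*z; n=np.sin(ph)*xs+np.cos(ph)*z
    e=piv+.085*d
    return piv,e,e+.0025*n+.035*ys,e+.0025*n-.035*ys
def res(p):
    piv,e,a,b=model(p)
    return np.concatenate([proj(PT,piv)-(399.2,204.3),proj(PS,piv)-(240.4,209.4),proj(PT,e)-(364.3,195.6),proj(PS,e)-(252.9,232.5),
      proj(PT,a)-(370.2,180.3),proj(PT,b)-(362,209.5)])
s=least_squares(res,[.611,-.171,.27,.25],loss="soft_l1")
np.set_printoptions(precision=4,suppress=True)
print(s.x,res(s.x)); print(model(s.x)[1])
E
python3 fit.py
```

```text
[ 0.6096 -0.1734  0.2479  0.1149] [ 1.0486  0.9787 -0.5361  0.0287  0.8587 -0.8167  1.717  -0.1687 -0.8407
 -0.2871 -0.6262 -0.1862]
[ 0.6303 -0.0916  0.0997]
```

```bash
python3 -m jog '[0,0,1,0, 3,-4,2,0, 5,-7,2,0, 7,-10,2,0, 9,-13,2,0, 11,-16,2,0, 13,-19,2,0, 15,-22,2,0, 17,-25,2,0, 19.5,-28,2,0, 22,-31,2,0, 24,-34,2,0]' 0 5
```

```text
clock: 1.7
eef_pos: [0.3971, 0.2119, 0.214]
eef_rot: [0.429, 3.11, 0.001]
ft_force: [0.9, -0.3, -0.4]
grip_width: 0.0141
grasp_force: 0.0
```

```bash
python3 -m jog '[2,-3,0,0, 4,-6,0,0, 6,-9,0,0, 8.5,-12,0,0, 11,-15,0,0, 13.5,-18,0,0, 16,-21,0,0, 18.5,-23.5,0,0, 21,-26,0,0, 23,-27.5,0,0, 24.2,-27.6,0,0, 24.2,-27.6,0,0]' 0 5; python3 -m jog '[0,0,-3,0, 0,0,-6,0, 0,0,-9,0, 0,0,-12,0, 0,0,-13.5,0, 0,0,-13.5,0]'
python3 - <<'E'
from h import *
from rig import imaging
o=[]
for c,(u,v) in (("scene",(250,210)),("top",(375,200))):
    im=imaging.read_camera(c)
    o.append(cv2.resize(im[v-40:v+40,u-40:u+40,::-1],(400,400),interpolation=cv2.INTER_CUBIC))
    print(c,[[(np.round(r["xy"],1),round(r["confidence"],2)) for r in finder.mark_of(c,l)][:2] for l in("flag_a_pivot","flag_a_edge")])
cv2.imwrite("pics/2.png",np.hstack(o)*1)
p=arm.get_state()["eef_pos"];print(p,proj(PS,p),proj(PT,p))
E
```

```text
clock: 2.7
eef_pos: [0.6391, -0.0639, 0.213]
eef_rot: [0.431, 3.111, 0.0]
ft_force: [-0.1, -0.5, -0.2]
grip_width: 0.0003
grasp_force: 0.0
clock: 3.2
eef_pos: [0.6336, -0.0607, 0.0736]
eef_rot: [-0.426, -3.104, -0.002]
ft_force: [-0.2, 0.2, -0.2]
grip_width: 0.0007
grasp_force: 0.0
scene [[(array([253.6, 233.2]), 0.7), (array([406. , 321.8]), 0.51)], [(array([252.6, 232.3]), 0.54)]]
top [[(array([398.9, 205.4]), 0.6), (array([384.2, 247.3]), 0.17)], [(array([361., 193.]), 0.81), (array([382.3, 248.9]), 0.25)]]
[ 0.63893192 -0.0627293   0.08029527] [260.55826586 246.89217516] [352.0437878  192.27722472]
```

View pics/2.png

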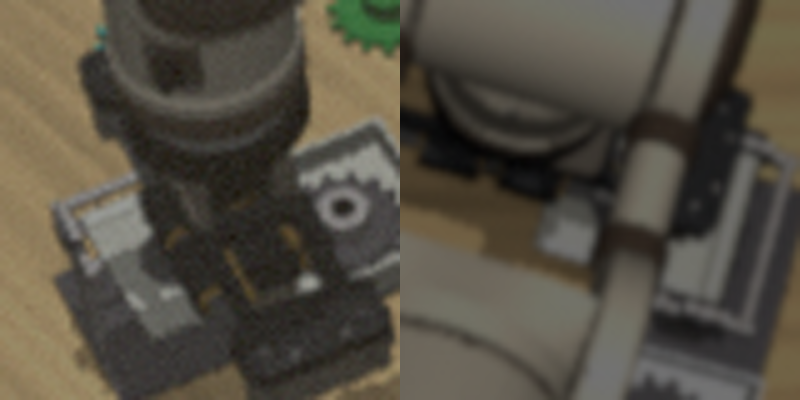

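The tip sits just left of the free edge, with no contact yet. I creep in while rising slightly.

```bash
python3 -m jog '[-0.12,-0.5,0,0, -0.2,-0.8,0,0, -0.25,-1,0.1,0, -0.25,-1,0.2,0]'; python3 -m jog '[-0.03,-0.1,0.15,0, -0.05,-0.2,0.3,0, -0.07,-0.3,0.5,0]'
```

```text
clock: 3.83
eef_pos: [0.6349, -0.0732, 0.08]
eef_rot: [0.43, 3.112, -0.0]
ft_force: [-0.0, 0.0, -1.2]
grip_width: 0.0004
grasp_force: 0.0
clock: 4.08
eef_pos: [0.6342, -0.0755, 0.0849]
eef_rot: [-0.429, -3.112, 0.0]
ft_force: [0.5, 0.3, 0.1]
grip_width: 0.0004
grasp_force: 0.0
```

```bash
python3 -m jog '[-0.05,-0.2,0,0, -0.08,-0.3,0.1,0, -0.08,-0.3,0.25,0]'; python3 -m jog '[-0.03,-0.1,0.15,0, -0.05,-0.2,0.3,0, -0.05,-0.2,0.4,0]'
```

```text
clock: 4.33
eef_pos: [0.6333, -0.0786, 0.0872]
eef_rot: [-0.429, -3.112, 0.0]
ft_force: [0.5, 0.7, -0.2]
grip_width: 0.0006
grasp_force: 0.0
clock: 4.58
eef_pos: [0.6331, -0.0806, 0.0916]
eef_rot: [0.429, 3.112, -0.0]
ft_force: [1.1, 1.6, 0.4]
grip_width: 0.0007
grasp_force: 0.0
```

```bash
python3 -m jog '[-0.03,-0.1,0.15,0, -0.05,-0.2,0.3,0, -0.05,-0.2,0.4,0]';python3 - <<'E'
from h import *
o=[]
for c,(u,v) in (("scene",(255,220)),("top",(385,200))):
    im=imaging.read_camera(c)
    o.append(cv2.resize(im[v-40:v+40,u-40:u+40,::-1],(400,400),interpolation=cv2.INTER_CUBIC))
cv2.imwrite("pics/3.png",cv2.convertScaleAbs(np.hstack(o),alpha=1.6))
p=arm.get_state()["eef_pos"];print(p,proj(PS,p),arm.get_state()["ft_force"])
E
```

```text
clock: 4.83
eef_pos: [0.6326, -0.0827, 0.0956]
eef_rot: [0.429, 3.112, -0.0]
ft_force: [-0.3, -0.2, -0.5]
grip_width: 0.0005
grasp_force: 0.0
[ 0.63268871 -0.082546    0.09561848] [256.50521717 236.31192165] [ 0.78905068  0.48486981 -0.38066149]
```

View pics/3.png

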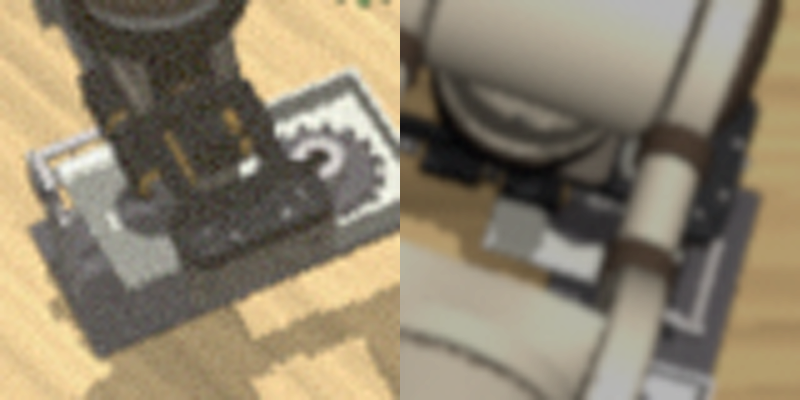

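No movement of the flag yet: its corner is still at top (363,209). The tip may be tapered or close to the edge height, so I back off a little, go deeper and approach again.

```bash
python3 -m jog '[0.12,0.5,0,0, 0.25,1,0,0, 0.25,1,-1.5,0, 0.25,1,-3.3,0, 0.25,1,-3.3,0]'; python3 -m jog '[-0.1,-0.4,0,0, -0.2,-0.8,0,0, -0.2,-0.8,0,0]'; python3 -m jog '[-0.03,-0.1,0,0, -0.05,-0.2,0,0, -0.05,-0.2,0,0]'; python3 -m jog '[-0.03,-0.1,0,0, -0.05,-0.2,0,0, -0.05,-0.2,0,0]'
```

```text
clock: 5.35
eef_pos: [0.6324, -0.071, 0.0585]
eef_rot: [-0.427, -3.106, -0.002]
ft_force: [-0.0, 0.5, -0.8]
grip_width: 0.0006
grasp_force: 0.0
clock: 5.6
eef_pos: [0.6333, -0.0765, 0.0633]
eef_rot: [-0.429, -3.112, -0.012]
ft_force: [0.1, 13.2, 0.6]
grip_width: 0.0007
grasp_force: 6.3
clock: 5.85
eef_pos: [0.6333, -0.0766, 0.0636]
eef_rot: [0.428, 3.112, 0.015]
ft_force: [1.0, 17.5, 2.4]
grip_width: 0.0004
grasp_force: 8.9
clock: 6.1
eef_pos: [0.6333, -0.0766, 0.0639]
eef_rot: [0.428, 3.111, 0.02]
ft_force: [2.1, 23.9, 3.4]
grip_width: 0.0004
grasp_force: 11.8
```

Contact is at about 24 N and the plate blocks, since the push is nearly radial. I ease the push and rise along the arc so that friction lifts the edge.

```bash
python3 -m jog '[0.08,0.3,0.1,0, 0.1,0.4,0.3,0, 0.1,0.4,0.6,0]'; python3 -m jog '[0,0,0.3,0, 0,0,0.6,0, -0.03,-0.1,0.9,0]'
python3 - <<'E'
from h import *
o=[]
for c,(u,v) in (("scene",(255,220)),("top",(385,200))):
    im=imaging.read_camera(c)
    o.append(cv2.resize(im[v-40:v+40,u-40:u+40,::-1],(400,400),interpolation=cv2.INTER_CUBIC))
cv2.imwrite("pics/4.png",cv2.convertScaleAbs(np.hstack(o),alpha=1.6))
s=arm.get_state();print(s["eef_pos"],s["ft_force"])
E
```

```text
clock: 6.35
eef_pos: [0.633, -0.0777, 0.0692]
eef_rot: [-0.427, -3.112, -0.006]
ft_force: [-0.5, 6.6, -0.1]
grip_width: 0.0006
grasp_force: 3.0
clock: 6.6
eef_pos: [0.6328, -0.0804, 0.0784]
eef_rot: [0.428, 3.112, 0.002]
ft_force: [-2.3, 5.2, 1.7]
grip_width: 0.0007
grasp_force: 2.6
[ 0.63292954 -0.0806593   0.07882818] [-1.88207775  5.90750063  1.13775452]
```

View pics/4.png

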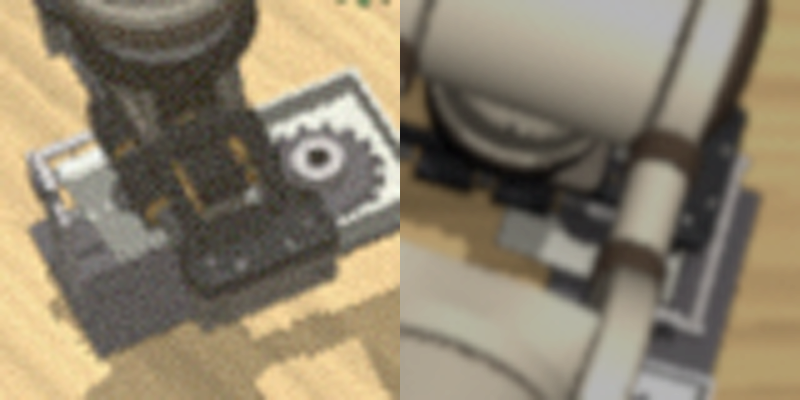

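The edge is rising: in the scene crop it moved from (130,285) to (150,250), at a low 6 N. I continue along the arc.

```bash
python3 -m jog '[-0.06,-0.23,0.65,0, -0.12,-0.48,1.3,0, -0.2,-0.8,1.9,0, -0.28,-1.1,2.5,0]'; python3 -m jog '[-0.09,-0.37,0.5,0, -0.19,-0.77,1.0,0, -0.3,-1.2,1.43,0, -0.42,-1.67,1.85,0]'
python3 - <<'E'
from h import *
o=[]
for c,(u,v) in (("scene",(255,210)),("top",(390,200))):
    im=imaging.read_camera(c)
    o.append(cv2.resize(im[v-40:v+40,u-40:u+40,::-1],(400,400),interpolation=cv2.INTER_CUBIC))
cv2.imwrite("pics/5.png",cv2.convertScaleAbs(np.hstack(o),alpha=1.6))
s=arm.get_state();print(s["eef_pos"],s["ft_force"])
E
```

```text
clock: 7.03
eef_pos: [0.6302, -0.0934, 0.1035]
eef_rot: [0.429, 3.111, -0.001]
ft_force: [0.6, 1.0, 0.4]
grip_width: 0.0005
grasp_force: 0.4
clock: 7.37
eef_pos: [0.6258, -0.11, 0.1214]
eef_rot: [0.429, 3.111, -0.001]
ft_force: [0.6, 0.2, -0.8]
grip_width: 0.0004
grasp_force: 0.3
[ 0.62608655 -0.11054398  0.12188938] [-0.24650082 -0.53886252 -0.63037864]
```

View pics/5.png

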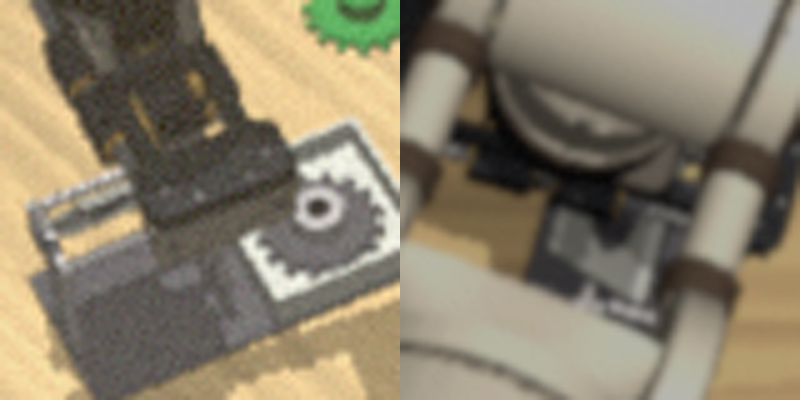

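The flag is at about 0.93 rad, following the finger with near-zero force. I carry it up to nearly upright, raising the tip relative to the plate.

```bash
python3 -m jog '[-0.12,-0.47,0.6,0, -0.25,-0.97,1.1,0, -0.38,-1.48,1.6,0, -0.5,-1.95,2.0,0, -0.63,-2.49,2.4,0, -0.8,-3.12,2.8,0]'; python3 -m jog '[-0.13,-0.5,0.3,0, -0.26,-1.03,0.6,0, -0.4,-1.55,0.8,0, -0.52,-2.05,0.8,0, -0.65,-2.55,0.75,0, -0.78,-3.05,0.7,0]'
python3 - <<'E'
from h import *
s=arm.get_state();p=s["eef_pos"];d=p[:2]-(.6096,-.1734);print(p,s["ft_force"],"xs",d@(-.247,-.969),"ys",d@(.969,-.247))
E
```

```text
clock: 7.97
eef_pos: [0.6177, -0.1408, 0.1494]
eef_rot: [0.429, 3.112, 0.0]
ft_force: [0.5, 0.5, 0.1]
grip_width: 0.0002
grasp_force: 0.3
clock: 8.47
eef_pos: [0.6096, -0.1713, 0.1555]
eef_rot: [-0.429, -3.112, -0.0]
ft_force: [0.1, 0.1, 0.0]
grip_width: 0.0006
grasp_force: 0.0
[ 0.60962628 -0.17131992  0.1555384 ] [0.09539195 0.12977288 0.00295164] xs -0.00202208660368544 ys -0.0004883171029873986
```

```bash
python3 -m jog '[-0.16,-0.63,-0.13,0, -0.32,-1.26,-0.3,0, -0.48,-1.9,-0.55,0, -0.63,-2.47,-0.9,0, -0.77,-3.0,-1.3,0, -0.89,-3.49,-1.75,0, -0.89,-3.49,-1.75,0]'
python3 - <<'E'
from h import *
o=[]
for c,(u,v) in (("scene",(245,200)),("top",(400,200))):
    im=imaging.read_camera(c)
    o.append(cv2.resize(im[v-40:v+40,u-40:u+40,::-1],(400,400),interpolation=cv2.INTER_CUBIC))
cv2.imwrite("pics/6.png",cv2.convertScaleAbs(np.hstack(o),alpha=1.6))
s=arm.get_state();p=s["eef_pos"];d=p[:2]-(.6096,-.1734);print(p,s["ft_force"],"xs",d@(-.247,-.969))
E
```

```text
clock: 9.05
eef_pos: [0.6, -0.2064, 0.1367]
eef_rot: [-0.43, -3.11, -0.001]
ft_force: [0.0, -0.0, -0.9]
grip_width: 0.0006
grasp_force: 0.0
[ 0.60074386 -0.20569925  0.13784198] [ 0.63914976 -0.38903339  0.90778806] xs 0.03348543844531346
```

View pics/6.png

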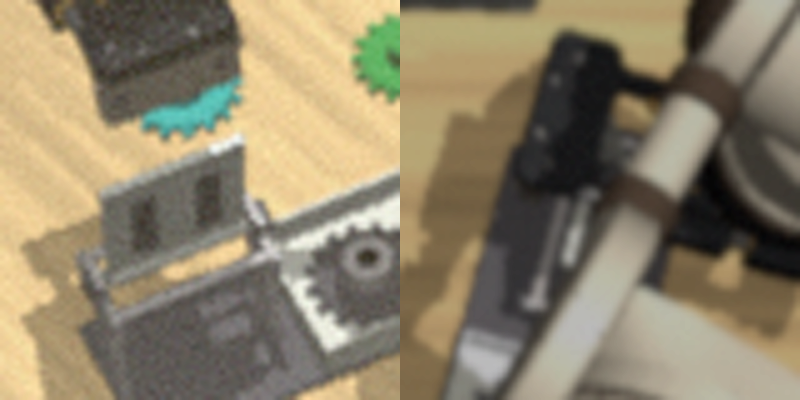

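Run:
```python
from h import *
import re
src=open('fit.py').read().split("s=least")[0]; exec(src)
p=arm.get_state()["eef_pos"]
print("tip",proj(PS,p),"+20mm",proj(PS,p+[0,0,.02]),"+88",proj(PS,p+[0,0,.088]))
for ph in np.arange(1.0,2.9,.2):
    m=model([.6096,-.1734,.2479,ph]); print(round(ph,1),[np.round(proj(PS,q),1) for q in m[2:]])
```

```text
tip [231.7591091  186.77538269] +20mm [230.61404302 181.12213394] +88 [226.48682963 160.74587398]
1.0 [array([229.6, 208.8]), array([258.3, 196.9])]
1.2 [array([226.4, 202. ]), array([255.1, 190.2])]
1.4 [array([223.1, 195.8]), array([251.8, 184.1])]
1.6 [array([220.1, 190.5]), array([248.6, 178.9])]
1.8 [array([217.3, 186.2]), array([245.6, 174.8])]
2.0 [array([215. , 183.3]), array([243.1, 172. ])]
2.2 [array([213.2, 181.7]), array([240.9, 170.6])]
2.4 [array([211.9, 181.5]), array([239.4, 170.5])]
2.6 [array([211.3, 182.6]), array([238.4, 171.8])]
2.8 [array([211.2, 185. ]), array([238. , 174.3])]
```

The two-bar face is visible, but the edge corners at scene (225,198) and (253,188) match only about 1.28 rad, so the tip passed over the edge. I lift, return to the left side and push again with more overlap.

```bash
python3 -m jog '[0,0,2.5,0, 0,0,5,0, 0,0,7.5,0, 0,0,9,0, 0.5,2.2,9,0, 1.1,4.4,9,0, 1.7,6.6,9,0, 2.3,8.8,9,0, 2.8,11,9,0, 3.1,12,9,0, 3.1,12,9,0]'
python3 - <<'E'
from h import *
o=[]
for c,(u,v) in (("scene",(250,200)),("top",(390,200))):
    im=imaging.read_camera(c)
    o.append(cv2.resize(im[v-45:v+45,u-45:u+45,::-1],(400,400),interpolation=cv2.INTER_CUBIC))
    print(c,[(np.round(r["xy"],1),round(r["confidence"],2)) for r in finder.mark_of(c,"flag_a_edge")][:2])
cv2.imwrite("pics/7.png",cv2.convertScaleAbs(np.hstack(o),alpha=1.6))
s=arm.get_state();p=s["eef_pos"];d=p[:2]-(.6096,-.1734);print(p,s["ft_force"],"xs",d@(-.247,-.969),proj(PS,p))
E
```

```text
clock: 10.07
eef_pos: [0.6325, -0.0835, 0.2286]
eef_rot: [0.424, 3.112, 0.001]
ft_force: [-0.2, -0.2, -0.2]
grip_width: 0.0005
grasp_force: 0.0
scene [(array([239.2, 193.8]), 0.94), (array([183.6, 215.2]), 0.57)]
top [(array([396.4, 196.9]), 0.6)]
[ 0.63183964 -0.08698014  0.22835615] [-0.97240373  0.87234337  0.18360308] xs -0.0892340338277294 [249.43009364 198.06510816]
```

View pics/7.png

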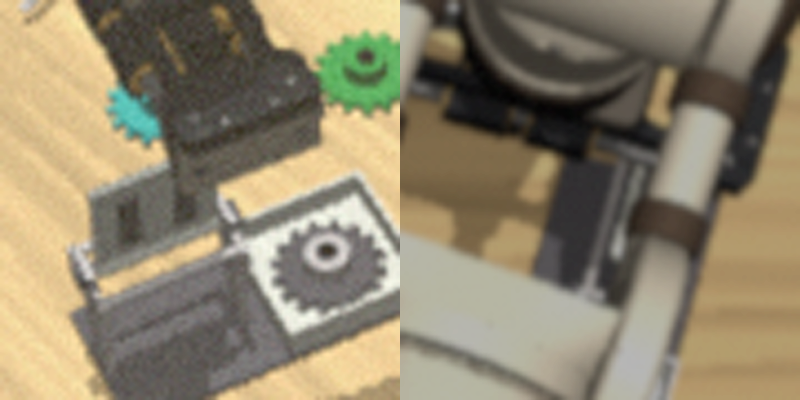

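The flag stands at about 1.27 rad, with its edge at scene (239,194), and the finger is back on its left side, above it. I go down with about 40 mm of overlap and advance.

```bash
python3 -m jog '[0,0,-2.5,0, 0,0,-5,0, 0,0,-7.5,0, 0,0,-9.8,0, -0.25,-1,-9.8,0, -0.5,-2,-9.8,0, -0.75,-3,-9.8,0, -0.95,-3.8,-9.8,0, -1.05,-4.2,-9.8,0, -1.05,-4.2,-9.8,0]'; python3 -m jog '[-0.1,-0.4,0,0, -0.2,-0.8,0,0, -0.3,-1.2,0,0, -0.3,-1.2,0,0]'
python3 - <<'E'
from h import *
s=arm.get_state();p=s["eef_pos"];d=p[:2]-(.6096,-.1734);print(p,s["ft_force"],"xs",d@(-.247,-.969))
print([(np.round(r["xy"],1),round(r["confidence"],2)) for r in (imaging.read_camera("scene"),finder.mark_of("scene","flag_a_edge"))[1]][:2])
E
```

```text
clock: 11.1
eef_pos: [0.622, -0.1296, 0.1319]
eef_rot: [0.431, 3.109, -0.001]
ft_force: [-0.6, 1.1, -0.1]
grip_width: 0.0004
grasp_force: 0.0
clock: 11.43
eef_pos: [0.6185, -0.1402, 0.1305]
eef_rot: [0.429, 3.112, -0.0]
ft_force: [0.8, 0.8, -0.5]
grip_width: 0.0003
grasp_force: 0.0
[ 0.61848551 -0.14021495  0.13048091] [ 0.75816983  0.82854222 -0.5041174 ] xs -0.03435103907002847
[(array([237.4, 192.7]), 0.7)]
```

```bash
python3 -m jog '[-0.12,-0.5,0,0, -0.25,-1,0,0, -0.37,-1.5,0,0, -0.5,-2,0,0, -0.62,-2.5,0,0, -0.62,-2.5,0,0]'
python3 - <<'E'
from h import *
s=arm.get_state();p=s["eef_pos"];d=p[:2]-(.6096,-.1734);print(p,s["ft_force"],"xs",d@(-.247,-.969))
for c in("scene","top"):
  im=imaging.read_camera(c);print([(np.round(r["xy"],1),round(r["confidence"],2)) for r in finder.mark_of(c,"flag_a_edge")][:2])
  if c=="scene": cv2.imwrite("pics/8.png",cv2.convertScaleAbs(cv2.resize(im[155:245,195:305,::-1],None,fx=6,fy=6),alpha=1.6))
E
```

```text
clock: 12.03
eef_pos: [0.6119, -0.1659, 0.13]
eef_rot: [-0.43, -3.112, 0.001]
ft_force: [0.6, -0.3, -0.6]
grip_width: 0.0003
grasp_force: 0.0
[ 0.61186636 -0.16592305  0.13004898] [ 0.59498475 -0.32905656 -0.6034469 ] xs -0.007804949927597445
[(array([231.1, 182.9]), 0.95)]
[(array([409.3, 200.7]), 0.54)]
```

View pics/8.png

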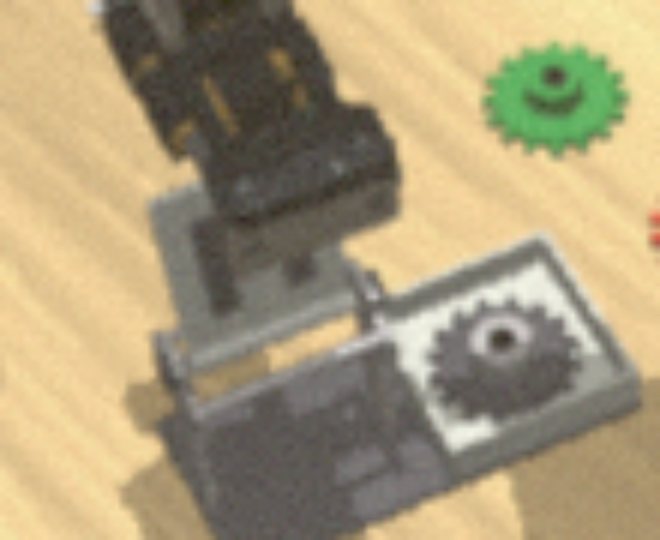

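The flag is past upright, at about 1.72 rad with its edge at scene (231,183). The finger is on the two-bar face, so I continue over and down.

```bash
python3 -m jog '[-0.1,-0.4,0,0, -0.2,-0.78,0,0, -0.37,-1.45,-0.15,0, -0.57,-2.23,-0.4,0, -0.74,-2.9,-0.8,0, -0.89,-3.5,-1.2,0, -1.04,-4.07,-1.7,0, -1.14,-4.46,-2.1,0, -1.14,-4.46,-2.1,0]'
python3 - <<'E'
from h import *
s=arm.get_state();p=s["eef_pos"];d=p[:2]-(.6096,-.1734);print(p,s["ft_force"],"xs",d@(-.247,-.969))
exec(open('fit.py').read().split("s=least")[0])
for c in("scene","top"):
  im=imaging.read_camera(c);print([(np.round(r["xy"],1),round(r["confidence"],2)) for r in finder.mark_of(c,"flag_a_edge")][:2])
for ph in np.arange(2,3.2,.2):
    e=model([.6096,-.1734,.2479,ph])[1];print(round(ph,1),proj(PS,e).round(1),proj(PT,e).round(1))
E
```

```text
clock: 12.98
eef_pos: [0.6, -0.2102, 0.1079]
eef_rot: [-0.43, -3.11, -0.0]
ft_force: [0.2, -0.4, 0.1]
grip_width: 0.0002
grasp_force: 0.0
[ 0.59998976 -0.21017481  0.10794184] [ 0.16946781 -0.39121364  0.05564025] xs 0.03800851583678371
[]
[(array([507.6, 287.4]), 0.75), (array([429.9, 210.2]), 0.53)]
2.0 [229.5 178. ] [421.6 204.1]
2.2 [227.4 176.2] [427.4 206.5]
2.4 [225.9 175.9] [431.9 208.8]
2.6 [225.  176.9] [435. 211.]
2.8 [224.7 179.2] [436.7 212.8]
3.0 [225.  182.5] [436.8 214.3]
3.2 [225.9 186.9] [435.5 215.4]
```

```bash
python3 -m jog '[-0.05,-0.2,-0.3,0, -0.1,-0.4,-0.6,0, -0.15,-0.6,-0.9,0, -0.2,-0.78,-1.2,0, -0.2,-0.78,-1.4,0, -0.2,-0.78,-1.4,0]'; python3 -m jog '[0,0,-0.1,0, 0,0,-0.2,0, 0,0,-0.2,0]'; python3 -m jog '[0,0,-0.1,0, 0,0,-0.2,0, 0,0,-0.2,0]'
```

```text
clock: 13.68
eef_pos: [0.5984, -0.2171, 0.0945]
eef_rot: [-0.429, -3.111, -0.001]
ft_force: [-0.6, 0.3, -0.6]
grip_width: 0.0011
grasp_force: 0.0
clock: 13.93
eef_pos: [0.5988, -0.2171, 0.0932]
eef_rot: [-0.429, -3.112, -0.0]
ft_force: [0.7, 0.1, 0.3]
grip_width: 0.0006
grasp_force: 0.1
clock: 14.18
eef_pos: [0.5989, -0.2171, 0.0912]
eef_rot: [0.429, 3.112, -0.0]
ft_force: [0.1, 0.4, 0.6]
grip_width: 0.0004
grasp_force: 0.2
```

```bash
for i in 1 ; do python3 -m jog '[0,0,-0.1,0, 0,0,-0.2,0, 0,0,-0.2,0]'; done; python3 -m jog '[0,0,-0.1,0, 0,0,-0.2,0, 0,0,-0.2,0]'
python3 - <<'E'
from h import *
for c in("scene","top"):
  im=imaging.read_camera(c);print([(np.round(r["xy"],1),round(r["confidence"],2)) for r in finder.mark_of(c,"flag_a_edge")][:2])
  if c=="scene": cv2.imwrite("pics/9.png",cv2.convertScaleAbs(cv2.resize(im[155:245,195:305,::-1],None,fx=6,fy=6),alpha=1.6))
E
```

```text
clock: 14.43
eef_pos: [0.5989, -0.2171, 0.0891]
eef_rot: [-0.429, -3.112, -0.0]
ft_force: [0.4, -1.0, -0.9]
grip_width: 0.0003
grasp_force: 0.2
clock: 14.68
eef_pos: [0.5988, -0.2171, 0.087]
eef_rot: [-0.429, -3.112, -0.0]
ft_force: [0.7, -0.7, 0.3]
grip_width: 0.0004
grasp_force: 0.2
[]
[(array([435. , 213.5]), 0.79), (array([509.5, 202. ]), 0.62)]
```

View pics/9.png

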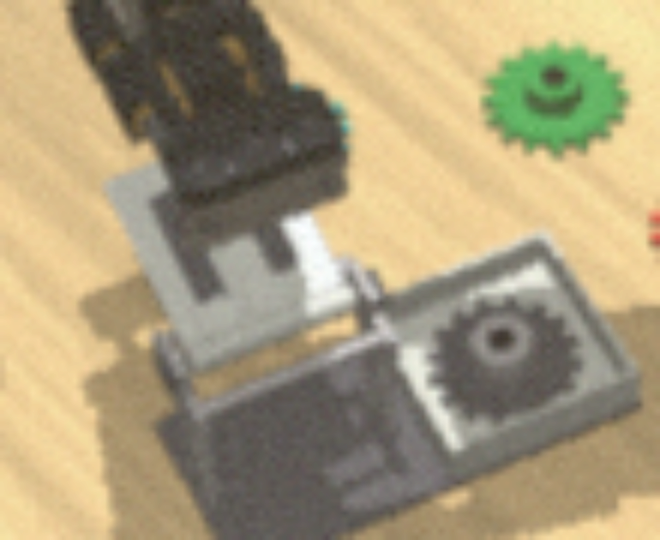

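The plate is at about 2.9 rad and still following the tip freely, so the real tip sits about 10 mm above the reported TCP. That also explains the earlier slip. I continue down slowly until I feel the stop.

```bash
python3 -m jog '[0,0,-0.1,0, 0,0,-0.2,0, 0,0,-0.3,0, 0,0,-0.4,0, 0,0,-0.4,0]'; python3 -m jog '[0,0,-0.1,0, 0,0,-0.2,0, 0,0,-0.2,0]'; python3 -m jog '[0,0,-0.1,0, 0,0,-0.2,0, 0,0,-0.2,0]'
```

```text
clock: 15.3
eef_pos: [0.5989, -0.2171, 0.0831]
eef_rot: [-0.429, -3.112, -0.0]
ft_force: [-0.4, 0.5, -0.1]
grip_width: 0.0006
grasp_force: 0.1
clock: 15.55
eef_pos: [0.5988, -0.2171, 0.0811]
eef_rot: [-0.429, -3.112, -0.0]
ft_force: [0.7, -0.6, 0.1]
grip_width: 0.0002
grasp_force: 0.1
clock: 15.8
eef_pos: [0.5988, -0.2171, 0.0791]
eef_rot: [-0.429, -3.112, -0.0]
ft_force: [0.0, -0.4, -0.1]
grip_width: 0.0005
grasp_force: 0.1
```

Run:
```python
from h import *
for c in("scene","top"):
  im=imaging.read_camera(c);print([(np.round(r["xy"],1),round(r["confidence"],2)) for r in finder.mark_of(c,"flag_a_edge")][:2])
  if c=="scene": a=cv2.resize(im[160:220,200:260,::-1],(500,500),interpolation=cv2.INTER_CUBIC)
cv2.imwrite("pics/10.png",cv2.convertScaleAbs(a,alpha=2))
p=arm.get_state()["eef_pos"]
for dz in(0,.01,.02,.088): print(dz,proj(PS,p+[0,0,dz]),(proj(PS,p+[0,0,dz])-(200,160))*500/60)
```

```text
[(array([224.2, 184. ]), 0.79)]
[(array([433.5, 213.6]), 0.47)]
0 [232.72044088 199.49127512] [272.6703407  329.09395931]
0.01 [232.18077449 196.87648773] [268.17312077 307.30406444]
0.02 [231.63435251 194.22896822] [263.61960426 285.24140184]
0.088 [227.7292182  175.30784199] [231.07681837 127.56534989]
```

View pics/10.png

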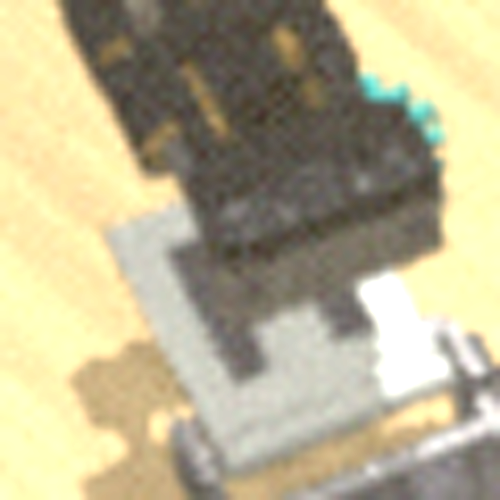

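The plate looks almost level, at about 3.05 rad, with the two-bar face up and its edge at scene (224,184). I press down in small steps until the stop reacts.

```bash
python3 -m jog '[0,0,-0.1,0, 0,0,-0.2,0, 0,0,-0.2,0]'; python3 -m jog '[0,0,-0.1,0, 0,0,-0.2,0, 0,0,-0.2,0]'
python3 - <<'E'
from h import *
for c in("scene","top"):
  im=imaging.read_camera(c);print([(np.round(r["xy"],1),round(r["confidence"],2)) for r in finder.mark_of(c,"flag_a_edge")][:2])
s=arm.get_state();print(s["ft_force"],s["joint_torque"])
E
```

```text
clock: 16.25
eef_pos: [0.5989, -0.2172, 0.0771]
eef_rot: [-0.429, -3.112, 0.0]
ft_force: [0.7, 0.1, -0.6]
grip_width: 0.0004
grasp_force: 0.1
clock: 16.5
eef_pos: [0.5988, -0.2171, 0.0751]
eef_rot: [-0.429, -3.112, -0.0]
ft_force: [-0.0, -0.1, -0.4]
grip_width: 0.0002
grasp_force: 0.1
[(array([225.7, 186.6]), 0.9), (array([238.5, 211.1]), 0.21)]
[(array([434.7, 218.1]), 0.71)]
[0.8616485  0.36703184 0.21011714] [-1.64556736e-02 -4.64356720e+01 -3.00142372e+01 -3.17453162e-02
  6.92780921e-02 -2.63189986e-05]
```

```bash
python3 -m jog '[0,0,-0.1,0, 0,0,-0.2,0, 0,0,-0.2,0]'; python3 -m jog '[0,0,-0.1,0, 0,0,-0.2,0, 0,0,-0.2,0]'
python3 - <<'E'
from h import *
for c in("scene","top"):
  im=imaging.read_camera(c);print([(np.round(r["xy"],1),round(r["confidence"],2)) for r in finder.mark_of(c,"flag_a_edge")][:2])
s=arm.get_state();print(s["ft_force"],s["eef_pos"])
E
```

```text
clock: 16.95
eef_pos: [0.5989, -0.2172, 0.0731]
eef_rot: [-0.429, -3.112, 0.0]
ft_force: [-0.2, -0.2, 0.2]
grip_width: 0.0003
grasp_force: 0.0
clock: 17.2
eef_pos: [0.5989, -0.2172, 0.0711]
eef_rot: [-0.429, -3.112, -0.0]
ft_force: [-0.4, 0.0, -0.4]
grip_width: 0.0004
grasp_force: 0.0
[(array([226.9, 184.5]), 0.96)]
[(array([435., 217.]), 0.71)]
[0.40354114 0.99196215 0.18552016] [ 0.59882499 -0.21700962  0.0711801 ]
```

```bash
python3 -m jog '[0,0,-0.1,0, 0,0,-0.2,0, 0,0,-0.2,0]'; python3 -m jog '[0,0,-0.1,0, 0,0,-0.2,0, 0,0,-0.2,0]'
python3 - <<'E'
from h import *
exec(open('fit.py').read().split("s=least")[0])
for c in("scene","top"):
  for i in range(4):
    im=imaging.read_camera(c);print([(np.round(r["xy"],1),round(r["confidence"],2)) for r in finder.mark_of(c,"flag_a_edge")][:1])
for ph in (2.9,3,3.1,3.14): e=model([.6096,-.1734,.2479,ph])[1];print(ph,proj(PS,e).round(1),proj(PT,e).round(1))
s=arm.get_state();print(s["ft_force"],s["eef_pos"])
E
```

```text
clock: 17.65
eef_pos: [0.599, -0.2171, 0.071]
eef_rot: [-0.428, -3.112, 0.0]
ft_force: [-4.2, 2.1, 8.5]
grip_width: 0.0005
grasp_force: 4.5
clock: 17.9
eef_pos: [0.5991, -0.2172, 0.0708]
eef_rot: [0.428, 3.112, -0.0]
ft_force: [-8.3, 3.4, 17.5]
grip_width: 0.0002
grasp_force: 9.1
[(array([226.6, 184.9]), 0.89)]
[(array([225.3, 185.6]), 0.68)]
[(array([228.2, 187.7]), 0.68)]
[(array([227.9, 187.8]), 0.81)]
[(array([435.3, 215.2]), 0.63)]
[(array([435.1, 215.9]), 0.78)]
[(array([434.4, 215.6]), 0.8)]
[(array([434.4, 218.1]), 0.47)]
2.9 [224.8 180.7] [436.9 213.6]
3 [225.  182.5] [436.8 214.3]
3.1 [225.4 184.6] [436.3 214.9]
3.14 [225.6 185.5] [436.  215.1]
[-9.3449958   4.11013485 17.79661589] [ 0.59910973 -0.21712724  0.07077097]
```

Firm reaction at the stop: 17 N up, with the edge matching 3.14 rad. A real tip about 20 mm above the reported TCP explains every earlier contact. I draw back straight up and away.

```bash
python3 -m jog '[0,0,0.3,0, 0,0,0.8,0, 0,0,2,0, 0,0,4,0, 0,0,7,0, 0,0,10,0, 0,0,13,0, -2,3,14,0, -4,6,14,0, -6,9,14,0, -8,12,14,0, -10,15,14,0]'; python3 -m jog '[-2,3,0,0, -4,6,0,0, -6,9,0,0, -8,12,0,0, -8,15,0,0, -8,18,0,0, -8,20,0,0, -8,20,0,0, -8,20,0,0]'
python3 - <<'E'
from h import *
exec(open('fit.py').read().split("s=least")[0])
for c,Pm in(("scene",PS),("top",PT)):
  im=imaging.read_camera(c)
  for l in("flag_a_edge","flag_a_pivot","flag_b_edge","sprocket","pedal"): print(c,l,[(np.round(r["xy"],1),round(r["confidence"],2)) for r in finder.mark_of(c,l)][:3])
  if c=="top": cv2.imwrite("pics/11.png",im[:,:,::-1])
  # disparity of plate darkness: two-bar face sample along the plate
E=[tri(s,t) for s,t in ()]
E
```

```text
clock: 19.7
eef_pos: [0.4979, -0.0659, 0.2078]
eef_rot: [0.429, 3.111, 0.0]
ft_force: [0.6, 0.6, -0.4]
grip_width: 0.0
grasp_force: 0.0
clock: 20.45
eef_pos: [0.4188, 0.1332, 0.2077]
eef_rot: [0.425, 3.112, -0.001]
ft_force: [0.2, -1.0, 0.5]
grip_width: 0.0005
grasp_force: 0.0
scene flag_a_edge [(array([223.6, 186.2]), 0.63)]
scene flag_a_pivot [(array([238.3, 211.1]), 0.69)]
scene flag_b_edge [(array([378.3, 348.2]), 0.73)]
scene sprocket [(array([278.6, 212.7]), 0.68), (array([285.4, 173.9]), 0.68), (array([240.1, 178.9]), 0.6)]
scene pedal [(array([404.1, 321.5]), 0.81), (array([278.7, 212.9]), 0.43)]
top flag_a_edge [(array([436.9, 216.8]), 0.84), (array([129.6, 316.9]), 0.19)]
top flag_a_pivot [(array([396.9, 203.1]), 0.61)]
top flag_b_edge [(array([194.8, 183.6]), 0.8)]
top sprocket [(array([383.7, 248.1]), 0.65), (array([379.8, 298.8]), 0.62), (array([423.4, 295.1]), 0.61)]
top pedal [(array([209.2, 244.8]), 0.77)]
```

```bash
python3 -c "
from rig import arm; print(arm.close_job())"
```

```text
the job is handed in; nothing more can be done
None
```

The sprocket station's flag is flipped: it lies down against its stop with the two-bar face up (edge measured at about 3.14 rad). I handed the job in at about 21 s with the arm drawn back. It wasn't one clean push: it first pressed on the edge at up to 24 N, then once slipped over the top and I had to re-approach, and it seated the flag with about 17 N. In the last camera check the other flag, the sprocket and the pedal showed no sign of having moved.

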